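Full blast on the bobbin case

ROBOT

A 7-joint arm with a two-finger parallel gripper is mounted at the origin on the work surface. World frame = base frame: x ahead of the robot, y to its left, z up, the work surface at z = 0. Lengths are in m, angles in rad, forces in N, time in s.
With the tool pointing down it reaches from about 0.4 to 0.85 m from the base axis. Payload 4.5 kg.
Tool frame: the origin (TCP) lies at the very end of the fingers, on their centre line; the grasp point (between the pads) lies 19 mm behind it (r.pinch_z is the distance from the TCP to the grasp point, in m); z points along the fingers, y is the line along which they close (so a half turn about z gives the same grasp; the last joint's range is limited). The gripper opens to 88 mm and grips with 3 to 60 N. Pads are 18 mm wide; open, the fingers measure 123 mm over their backs; the gripper's body (75 mm by 187 mm) begins 45 mm behind the grasp point.
Start: joints at [-1.144, 0.689, -0.195, 1.565, 0.157, 0.902, -0.215], TCP at [0.239, 0.577, 0.239] pointing down, gripper open.
Joint ranges: [-3.01, 3.01], [-0.46, 2.08], [-1.47, 1.51], [0.13, 2.56], [-1, 4.14], [0.04, 2.09], [-2.66, 2.66]. Speed limits (rad/s): [2.57, 2.57, 3.14, 3.14, 3.14, 3.14, 3.14].

INTERFACE

Orientations are given as a unit quaternion [x, y, z, w].
In Python, from plant import r, cams gives the robot as it stands.
- The arm moves only by the shell command python3 -m pendant 'ROWS' [FORCE]. ROWS is JSON, a list of rows, each a list of 3 entries, a list of its own where there are three numbers: the closure, from -1 (fully open) to 1 (shut), then the shift along the tool's x, y, z in mm, then the turn, a rotation vector about the tool's x, y, z in degrees. A call has 1 to 8 rows; each row shifts and turns the commanded pose from where the row before left it, along the tool's axes as they then stand; what a row does not reach is not made up. A row lasts 1/8 s, in which the tool goes at most 62.5 mm and 10.7 degrees, less where a joint would pass 70% of its speed; a pose out of reach is approached as far as the arm can. A call with a gripper value outside its range is refused whole. The fingers move at their own pace and stop on an object; FORCE is the grip in N (left out, the last holds). Time passes only in rows, so rows that do not move let the fingers close. It gives the time, the measured TCP pose, the force, the opening and the grip force at its end, in the units of the state.
- r.get_state(): the state, without advancing time (a new reading comes with each control period).
- cams.snapshot(name): name is "scene" or "side" or "wrist"; returns a dict with "img" (384x512x3 uint8, red, green, blue), "camera_matrix" (3x3 intrinsics, pixels), "D" ([k1, k2, p1, p2, k3] as OpenCV has them; the pictures are not rectified), "camera_from_world" (4x4, takes a point from world to camera coordinates); the wrist camera has in their place "tool_from_camera" (4x4, takes a point from camera to tool coordinates, whose origin is the TCP and whose axes are the flange's). Camera axes: x right, y up, looking along -z (the intrinsics and any distortion apply to the point x, -y, -z); pixel columns grow to the right and rows downward; lengths in m; the calibration is good to about 2 mm. A picture is of the moment at which its call begins: read the wrist's pose just before it. There is no depth.
- r.finish_job(): hands the job in; it is judged then, once.
The state is a dict: "clock": time; "q": joint angles; "qd": joint speeds; "joint_torque": joint torques, N m; "tool_pos": TCP position; "eef_rot": TCP orientation; "contact_force": force on the tool from outside, world axes, zero at the start; "moment": the same for the moment, N m; "opening": opening from 0.0 (shut) to 1.0 (fully open); "finger_force": force on a finger pad.
Only numpy, scipy, OpenCV 4.12 (cv2) and the standard library are available. Lean on these libraries where they do the work, as an engineer would, in place of code of your own. Each camera call takes 0.05 s, during which the arm holds its last target. There are 200 camera calls.

TASK

Clean the bobbin case on its pin: squeeze the trigger of the air gun with the long thin nozzle, past its soft first stage and right home into the stiff second stage, hold it there for about two seconds, then let go so that it springs all the way back. Leave the trigger of the other gun, with the short flat nozzle, alone.

Things in the scene. Friction and masses are not known exactly. Their poses are not given: they have to be found in the camera images.
- slim_gun: air gun with a long thin nozzle (8 x 100 mm) aimed at a steel bobbin case; it lies on its side, bolted to a bench stand. Origin on the table under the barrel, z up; barrel along +y (nozzle end), 28 mm thick, axis 70 mm up; handle along -x (x -108 to -14 mm), 24 wide (y -12 to 12), 22 high. The other gun differs only in its short flat nozzle. Stand plate 8 mm high, nothing on it over 95 mm
- slim_pinch (a point): where to pinch from above, one finger behind the handle, one outside the trigger: x -50, y +3, 70 mm up; gun's axes. Trigger: steel bar 58 x 8 x 18 mm along the handle's +y side, centred 70 mm up; outer face 32 mm from here in y released, 19 fully squeezed (it slides along -y); handle's back 15 mm from here in -y. 47 mm over both released, 34 fully squeezed. 25 mm or more free around
- slim_first (a joint): take-up of the slim gun's trigger: 0 released, 0.005 m at the end of the soft first stage (spring 2 N rising to 4.5 N)
- slim_second (a joint): further travel of the slim gun's trigger in its second stage: stays 0 until the squeeze passes the pressure point of 9 N, 0.008 m when fully home, at 13 N; a grip of 20 N is plenty. Springs back when let go
- fan_first (a joint): take-up of the other gun's trigger (short flat nozzle): 0 released, 0.005 m at the end of its first stage

How it is judged:
On the way:
1. the long-nozzle gun's trigger is squeezed home into its second stage and held there for a second (value of joint slim_second above 0.005 m), for 1 s.
At the end, for the whole second after the job is handed in: The long-nozzle gun's trigger has been squeezed at least 5 of 8 mm into its second stage and kept there 1 s, and is now sprung back: second stage under 1 mm, first stage under 1.5 mm; the other gun's trigger is released too (under 1.5 mm) (value of joint slim_second below 0.001 m and value of joint each of slim_first, fan_first below 0.0015 m); the robot touches nothing.
It fails at once if the trigger of the other gun (short flat nozzle) is squeezed by more than 3 mm (value of joint fan_first above 0.003 m).
It also fails if it takes over 35 s, if anything falls off the work surface, if the arm or the gripper's body presses on something with over 40 N, if the wrist force passes 120 N, or if a joint passes its speed limit or range.

## Working session

There is one attempt and no reset: what is moved stays moved. The work goes in short steps, Python scripts to look and compute and a shell command to move; the robot and the scene stay as the last step left them, time stands still between calls to the robot, and variables do not carry over. Pictures are saved under pics/ and viewed, at most 10 in all, crops included, and the job is handed in when it is done.

```bash
ls; mkdir -p pics
cat > h.py <<'E'
import numpy as np, cv2
from plant import r, cams
def snap(name,fn):
    s=cams.snapshot(name); cv2.imwrite('pics/'+fn,s['img'][:,:,::-1]); return s
E
python3 - <<'E'
from h import *
import pickle
d={n:snap(n,n+'0.png') for n in('scene','side')}
pickle.dump(d,open('d0.pkl','wb'))
cv2.imwrite('pics/a.png',np.vstack([d['scene']['img'],d['side']['img']])[:,:,::-1][:, :])
for n in d: print(n,d[n]['camera_matrix'],d[n]['D'],d[n]['camera_from_world'])
print(r.get_state(), r.pinch_z)
E
```

```text
pics
scene [[393.68054388   0.         259.87095856]
 [  0.         393.68054388 185.02759166]
 [  0.           0.           1.        ]] [-0.01671042  0.          0.          0.          0.        ] [[-0.51316554  0.85827193  0.00551542  0.33885054]
 [-0.63079604 -0.38149855  0.67568869  0.23612558]
 [ 0.58202876  0.34326105  0.73716645 -1.17765904]
 [ 0.          0.          0.          1.        ]]
side [[464.27211517   0.         260.69019169]
 [  0.         464.27211517 192.99700509]
 [  0.           0.           1.        ]] [-0.18708986  0.          0.          0.          0.        ] [[ 0.80358546 -0.59494374  0.01709848 -0.45096955]
 [ 0.42244102  0.59035374  0.68776888 -0.23335498]
 [-0.41927794 -0.54545798  0.72572833 -0.68210374]
 [ 0.          0.          0.          1.        ]]
{'clock': 0.1, 'q': array([-1.1442181 ,  0.68989609, -0.19452359,  1.56620615,  0.15729889,
        0.90250107, -0.21509594]), 'qd': array([ 0.00036701, -0.00318978,  0.00108316, -0.00409285,  0.00014111,
        0.00047888,  0.00111445]), 'joint_torque': array([-3.54266616e-03, -5.28504360e+01, -1.27152666e+00, -1.53839296e+01,
       -5.25267748e-02,  1.94258355e-03,  4.03497438e-05]), 'tool_pos': array([0.23904937, 0.57688054, 0.23800186]), 'eef_rot': array([ 1.95090706e-01,  9.80784870e-01, -8.03623568e-04, -1.01517288e-04]), 'contact_force': array([ 0.69856726, -0.57641789,  0.5777065 ]), 'moment': array([0.00436046, 0.00114045, 0.04967839]), 'finger_force': 0.0, 'opening': 0.9979718243449213} 0.0187
```

View pics/scene0.png

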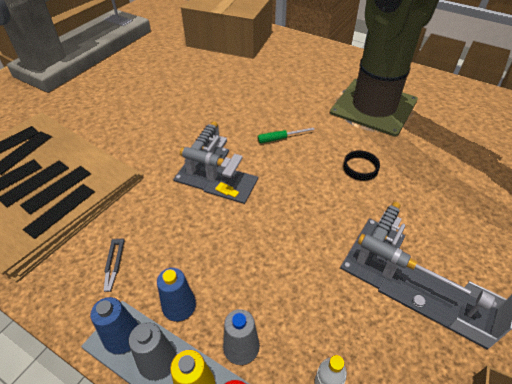

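View pics/side0.png

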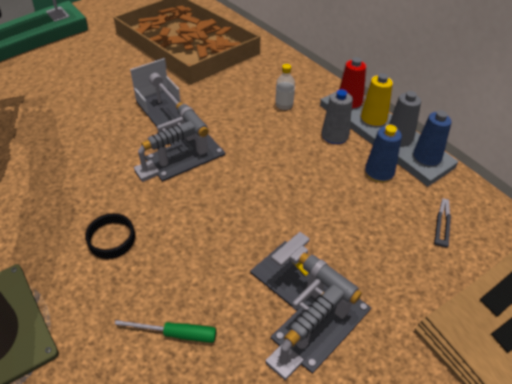

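The slim gun (long plate, target at its end) is near scene (430,270) and side (175,130). The fan gun is near scene (215,170) and side (310,310). I'll enlarge the slim gun in both views.

Run:
```python
import pickle,cv2,numpy as np
d=pickle.load(open('d0.pkl','rb'))
a=d['scene']['img'][195:350,335:512]; b=d['side']['img'][50:190,115:235]
a=cv2.resize(a,None,fx=4,fy=3.8*1.0*4/3.8,interpolation=cv2.INTER_CUBIC)[:600]
b=cv2.resize(b,None,fx=4,fy=4,interpolation=cv2.INTER_CUBIC)
cv2.imwrite('pics/ca.png',a[:,:,::-1]);cv2.imwrite('pics/cb.png',b[:,:,::-1])
```

```text
(no output)
```

View pics/ca.png

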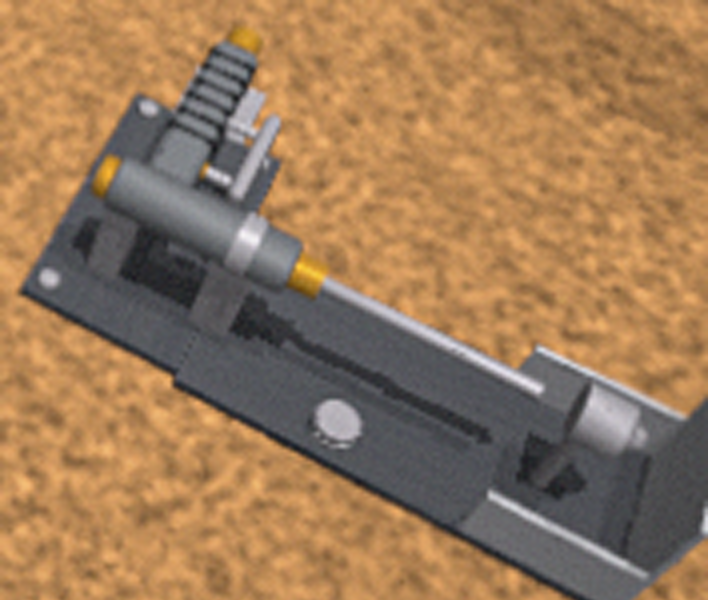

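View pics/cb.png

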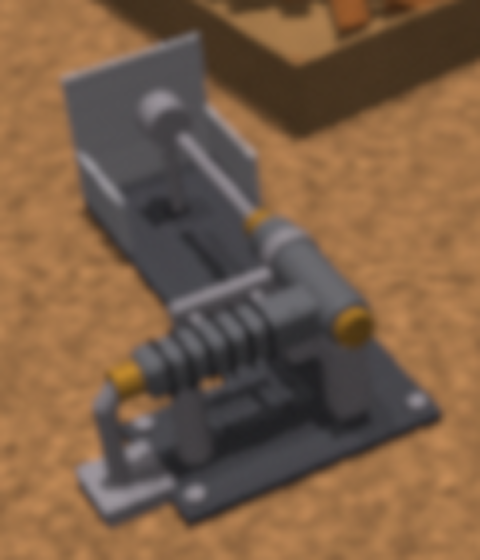

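The crops show the slim gun clearly:

| Feature | ca.png | cb.png |
|---|---|---|
| Handle-end yellow collar | (245,40) | (125,378) |
| Barrel rear cap | (107,177) | (353,325) |
| Nozzle collar | (310,275) | (258,220) |
| Trigger bar ends | (274,120) and (237,195) | (172,303) and (268,272) |

Next I triangulate these.

```bash
cat >> h.py <<'E'
def ray(s,uv):
    p=cv2.undistortPoints(np.array([[uv]],float),s['camera_matrix'],s['D'])[0,0]
    T=np.linalg.inv(s['camera_from_world']); v=T[:3,:3]@[p[0],-p[1],-1]; return T[:3,3],v/np.linalg.norm(v)
def tri(s1,u1,s2,u2):
    (a,u),(b,v)=ray(s1,u1),ray(s2,u2)
    t=np.linalg.lstsq(np.c_[u,-v],b-a,rcond=None)[0]; p,q=a+t[0]*u,b+t[1]*v
    return (p+q)/2,np.linalg.norm(p-q)
E
python3 - <<'E'
from h import *
import pickle
d=pickle.load(open('d0.pkl','rb')); A,B=d['scene'],d['side']
P={}
for n,a,b in [('hend',(245,40),(125,378)),('rear',(107,177),(353,325)),('noz',(310,275),(258,220)),('trigfar',(274,120),(172,303)),('trignear',(237,195),(268,272)),('tip',(541,390),(183,135))]:
    f=lambda c,x,y:((c[0]+.5)/4+x-.5,(c[1]+.5)/4+y-.5)
    P[n],e=tri(A,f(a,335,195),B,f(b,115,50)); print(n,(P[n]*1e3).round(1),'gap mm',round(e*1e3,1))
y=(P['noz']-P['rear'])[:2]; print('len rear-noz',np.linalg.norm(y)); y=(P['tip']-P['rear'])[:2]; y/=np.linalg.norm(y)
x=np.array([y[1],-y[0]]); print('yaw of y',np.degrees(np.arctan2(y[1],y[0])))
for n in P: print(n,'rel rear (gun x,y) mm',((P[n][:2]-P['rear'][:2])@np.c_[x,y]*1e3).round(1))
E
```

```text
hend [410.4 180.1  73.5] gap mm 3.5
rear [525.5 150.2  70.2] gap mm 0.2
noz [529.5 252.6  73.2] gap mm 3.3
trigfar [455.4 210.5  78.2] gap mm 1.5
trignear [508.5 207.8  76.5] gap mm 1.3
tip [535.6 356.5  72. ] gap mm 0.5
len rear-noz 0.10247025491805943
yaw of y 87.20234142240528
hend rel rear (gun x,y) mm [-116.4   24.2]
rear rel rear (gun x,y) mm [0. 0.]
noz rel rear (gun x,y) mm [ -1.  102.5]
trigfar rel rear (gun x,y) mm [-72.9  56.7]
trignear rel rear (gun x,y) mm [-19.8  56.6]
tip rel rear (gun x,y) mm [  0.  206.5]
```

All the checks hold: heights come out near 70 mm, the yaw is about 87°, and the sizes match. The pinch point is about (477,180) mm, with tool y to be turned from 67.5° to 87.2°. I'll move across high up first.

```bash
python3 -m pendant '[[-1,[-40,-30,0],[0,0,0]],[-1,[-46,-34,0],[0,0,0]],[-1,[-46,-34,0],[0,0,0]],[-1,[-46,-34,0],[0,0,0]],[-1,[-46,-34,0],[0,0,0]],[-1,[-46,-34,0],[0,0,0]],[-1,[-46,-34,0],[0,0,0]],[-1,[-46,-34,0],[0,0,0]]]' 20; python3 -m pendant '[[-1,[0,0,0],[0,0,-6.6]],[-1,[0,0,0],[0,0,-6.6]],[-1,[0,0,0],[0,0,-6.5]],[-1,[0,0,0],[0,0,0]],[-1,[0,0,0],[0,0,0]]]'
python3 - <<'E'
from h import *
import pickle
st=r.get_state(); s=snap('wrist','w0.png'); pickle.dump((st,s),open('w0.pkl','wb'))
from scipy.spatial.transform import Rotation as R
print(st['clock'],st['tool_pos'],R.from_quat(st['eef_rot']).as_matrix().round(3)); print(s['tool_from_camera'].round(3))
E
```

```text
clock: 1.1
tool_pos: [0.4717, 0.1895, 0.2386]
eef_rot: [0.195, 0.981, -0.0, -0.0]
contact_force: [0.6, 1.4, -0.2]
opening: 1.003
finger_force: 0.0
clock: 1.72
tool_pos: [0.471, 0.1912, 0.2386]
eef_rot: [0.025, 1.0, -0.0, -0.0]
contact_force: [0.2, 0.7, 0.6]
opening: 1.002
finger_force: 0.0
1.725 [0.47096    0.19122305 0.23856722] [[-0.999  0.051 -0.   ]
 [ 0.051  0.999 -0.   ]
 [ 0.    -0.    -1.   ]]
[[-0.001  0.962  0.274  0.071]
 [ 1.     0.001 -0.    -0.001]
 [-0.     0.274 -0.962 -0.147]
 [ 0.     0.     0.     1.   ]]
```

View pics/w0.png

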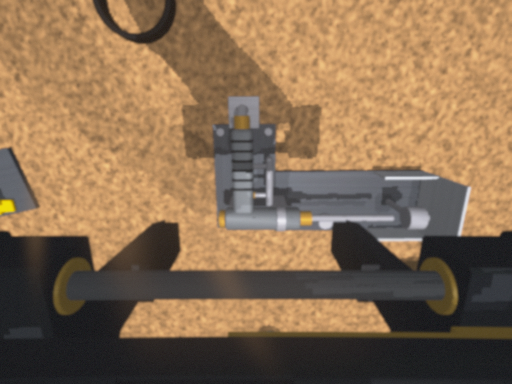

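The wrist view shows the handle at columns 232–253 (row 165), the trigger bar at columns 266–273 (rows 170–203), the handle-end collar at (241,122), and the barrel's rear cap at (222,219) with the nozzle collar at (305,218). I'll cast these onto planes near z = 70–80 mm.

Run:
```python
from h import *
import pickle
from scipy.spatial.transform import Rotation as R
st,s=pickle.load(open('w0.pkl','rb'))
T=np.eye(4);T[:3,:3]=R.from_quat(st['eef_rot']).as_matrix();T[:3,3]=st['tool_pos']
s['camera_from_world']=np.linalg.inv(T@s['tool_from_camera'])
def pl(uv,z):
    o,v=ray(s,uv); return o+(z-o[2])/v[2]*v
for n,uv,z in [('hL',(232,165),.075),('hR',(253,165),.075),('trfar',(269.5,170),.079),('trnear',(269.5,203),.079),('trOut',(273,187),.079),('collar',(241,122),.074),('rear',(222,219),.075),('noz',(305,218),.075),('tip',(395,218),.074)]:
    p=pl(uv,z); print(n,(p*1e3).round(1),'tool',((T[:3,:3].T@(p-T[:3,3]))*1e3).round(1))
```

```text
hL [458.8 163.9  75. ] tool [ 10.7 -27.9 163.6]
hR [460.  187.9  75. ] tool [ 10.7  -3.8 163.6]
trfar [466.  206.4  79. ] tool [  5.7  14.9 159.6]
trnear [505.5 204.9  79. ] tool [-33.9  15.5 159.6]
trOut [486.2 209.7  79. ] tool [-14.4  19.3 159.6]
collar [411.6 177.3  74. ] tool [ 58.5 -16.9 164.6]
rear [524.4 146.8  75. ] tool [-55.7 -41.6 163.6]
noz [528.3 247.3  75. ] tool [-54.4  58.9 163.5]
tip [534.1 355.9  74. ] tool [-54.8 167.7 164.5]
```

Handle centre, trigger face and barrel axis all agree with the two-view result to within about 2 mm. The remaining move is tool x −5, y −12.5, z +187.5.

```bash
python3 -m pendant '[[-1,[-5,-12.5,20],[0,0,0]],[-1,[0,0,35],[0,0,0]],[-1,[0,0,35],[0,0,0]],[-1,[0,0,35],[0,0,0]],[-1,[0,0,30],[0,0,0]],[-1,[0,0,20],[0,0,0]],[-1,[0,0,12.5],[0,0,0]],[-1,[0,0,0],[0,0,0]]]' 20
python3 - <<'E'
from h import *
snap('wrist','w1.png')
E
```

```text
clock: 2.78
tool_pos: [0.4752, 0.1786, 0.0508]
eef_rot: [0.025, 1.0, -0.0, -0.0]
contact_force: [-1.0, 0.5, -0.5]
opening: 1.001
finger_force: 0.0
```

View pics/w1.png

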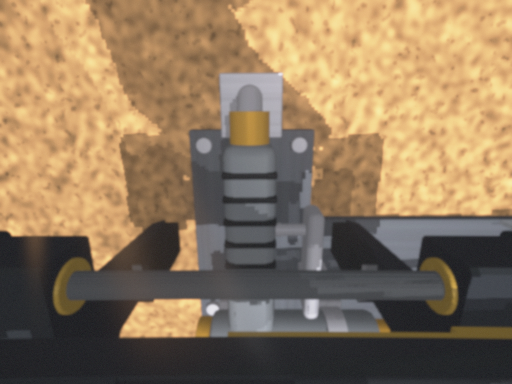

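The handle (columns 225–275) and the trigger bar (about 303–323) lie between the fingers (inner faces at about 178 and 333), with nothing touching. Now I close.

```bash
python3 -m pendant '[[1,[0,0,0],[0,0,0]],[1,[0,0,0],[0,0,0]],[1,[0,0,0],[0,0,0]],[1,[0,0,0],[0,0,0]],[1,[0,0,0],[0,0,0]],[1,[0,0,0],[0,0,0]]]' 20
```

```text
clock: 3.58
tool_pos: [0.4755, 0.1803, 0.0515]
eef_rot: [0.023, 1.0, 0.001, 0.0]
contact_force: [-1.1, 7.5, 2.0]
opening: 0.363
finger_force: 20.0
```

The opening is about 32–34 mm with 20 N of grip, so the trigger is home. I'll hold it for 2 s.

```bash
for i in 1 2; do python3 -m pendant '[[1,[0,0,0],[0,0,0]],[1,[0,0,0],[0,0,0]],[1,[0,0,0],[0,0,0]],[1,[0,0,0],[0,0,0]],[1,[0,0,0],[0,0,0]],[1,[0,0,0],[0,0,0]],[1,[0,0,0],[0,0,0]],[1,[0,0,0],[0,0,0]]]' 20; done
python3 - <<'E'
from h import *
snap('wrist','w2.png')
E
```

```text
clock: 4.58
tool_pos: [0.4755, 0.1804, 0.0515]
eef_rot: [0.023, 1.0, 0.001, 0.0]
contact_force: [-1.5, 4.7, 1.0]
opening: 0.365
finger_force: 20.0
clock: 5.58
tool_pos: [0.4755, 0.1803, 0.0515]
eef_rot: [0.023, 1.0, 0.001, 0.0]
contact_force: [-0.8, 5.9, 2.0]
opening: 0.364
finger_force: 20.0
```

View pics/w2.png

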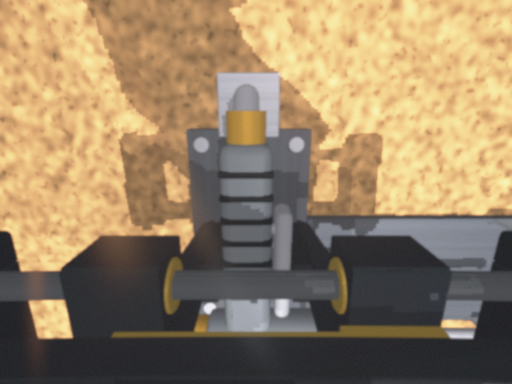

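The trigger bar has moved in to columns 274–292, almost against the handle, so it is fully squeezed. Next I release, let it spring back, and retreat upward.

```bash
python3 -m pendant '[[-1,[0,0,0],[0,0,0]],[-1,[0,0,0],[0,0,0]],[-1,[0,0,0],[0,0,0]],[-1,[0,0,0],[0,0,0]],[-1,[0,0,0],[0,0,0]],[-1,[0,0,0],[0,0,0]]]' 20
python3 -m pendant '[[-1,[0,0,-12],[0,0,0]],[-1,[0,0,-25],[0,0,0]],[-1,[0,0,-35],[0,0,0]],[-1,[0,0,-35],[0,0,0]],[-1,[0,0,-35],[0,0,0]],[-1,[0,0,-20],[0,0,0]],[-1,[0,0,0],[0,0,0]],[-1,[0,0,0],[0,0,0]]]'
python3 - <<'E'
from h import *
snap('wrist','w3.png')
E
```

```text
clock: 6.38
tool_pos: [0.4752, 0.1773, 0.051]
eef_rot: [0.025, 1.0, -0.001, -0.0]
contact_force: [-0.3, -0.0, -0.0]
opening: 0.997
finger_force: 0.0
clock: 7.38
tool_pos: [0.4749, 0.1781, 0.2128]
eef_rot: [0.025, 1.0, -0.0, -0.0]
contact_force: [-0.2, 0.6, 0.1]
opening: 1.001
finger_force: 0.0
```

View pics/w3.png

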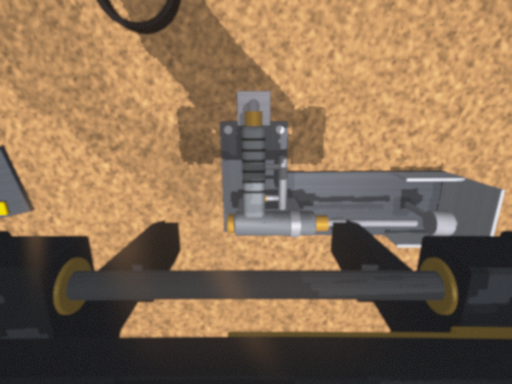

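The trigger bar (columns 279–287) stands clear of the handle (243–265) again, so it has sprung back. The robot is clear of everything.

```bash
python3 -c "
from plant import r
print(r.finish_job())"
```

```text
the job is handed in; nothing more can be done
None
```

I squeezed the long-nozzle gun's trigger fully home at 20 N, held it for about 2 s and let it spring back; the other gun was never approached, and I handed the job in with the arm clear (the hand-in returned no verdict).

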